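# Centre the mixing pot and tare the resin scale

## Task

Get the resin scale ready: with the fingers, gently push the empty mixing pot that stands on the scale's pan until it stands wholly inside the ring engraved in the middle of the pan, never lifting, tipping or squeezing it. Then, leaving the pot there, reach a fingertip into the round well on the console and press the sunken tare key all the way down, and let it come back up. Leave the power key in the square well unpressed and everything else on the bench where it is.

Things in the scene. Friction and masses are not known exactly. Their poses are not given: they have to be found in the camera images.
- pan_center (a point): centre of the round pan of the scale, on the pan's top face, 50 mm above the bench. The scale is round (diameter 250 mm, fixed to the bench); its flat aluminium pan is 236 mm across with no rim. A dark thin ring, flush with the pan, is engraved about this point: 99 mm inner diameter. The scale may stand left or right of the console and at any yaw.
- pot: empty mixing pot, white plastic, straight-walled open cylinder, outer diameter 70 mm, height 50 mm, wall 3 mm, inner floor 4 mm above its underside, about 0.12 kg, loose, standing on the pan 50 to 80 mm from the pan's centre. Origin at the centre of its underside, z up. It slides when pushed with about 1 N near its foot; 15 N from the fingers would crush it.
- tare_mouth (a point): centre of the mouth of the round well, in the plane of the top face of the tare block (a 76 x 76 mm painted grey block, 50 mm high, top 66 mm above the bench). The well is vertical, 48 mm in diameter; the top of the unpressed tare key lies 28 mm below this point. x and y axes along the block's sides.
- tare_key (a joint): travel of the tare key, m: 0 up, 0.006 fully down. White disc 42 mm across at the bottom of the round well, moving straight down; its spring takes 1.5 N to start and 4.5 N at the stop, and returns it when let go.
- power_mouth (a point): centre of the mouth of the square well, in the top face of the power block, which has the same size, colour and height as the tare block and stands 90 mm from it (centre to centre) on the same console; the two may be either way round. The well is 46 x 46 mm, the key 28 mm below.
- power_key (a joint): travel of the power key, m: 0 up, 0.006 fully down. White 40 mm square at the bottom of the square well, same spring. Not to be pressed.
- console: the console: a dark steel plate 112 x 196 x 16 mm, fixed to the bench, carrying the two key blocks side by side along its y axis, with a low black display bar (30 mm high) on its +x side. Origin at the centre of its underside.
- resin_can: closed metal can of resin, diameter 84 mm, 110 mm high, standing on the bench out at the side. Origin at the centre of its underside. Bystander.
- hardener: bottle of hardener, diameter 60 mm, 120 mm high, standing on the bench out at the side. Origin at the centre of its underside. Bystander.
- spare_pot: a second white pot of the same shape as the mixing pot, standing on the bench, not on the scale, beyond the scale and the console. Origin at the centre of its underside. Bystander.
- bung: small turned wooden bung, 32 mm across, 58 mm high, standing on the bench on the robot's side of the console. Origin at the centre of its underside. Bystander.
- tape_roll: roll of masking tape, 72 mm across, 25 mm high, lying flat on the bench beyond the console. Origin at the centre of its underside. Bystander.
- offcut: wood offcut 50 x 90 x 28 mm lying on the bench between the robot and the scale and console. Origin at the centre of its underside. Bystander.
- spatula: mixing spatula 200 mm long lying on the bench on the robot's side. Origin on its underside. Bystander.
Not all that is in view belongs to the job. What is shaped like the pot but orange or yellow is not meant.

How it is judged:
On the way, in this order (a step that is already met when the one before it is completed fails the run):
1. the pot stands at rest wholly inside the ring on the pan (horizontal distance between pot and pan_center below 0.016 m and angle between pot's own z axis and vertical below 0.1 rad and z of pot in the frame of pan_center between -0.006 and 0.006 m and linear speed of pot below 0.02 m/s and contact force between the fingers and pot below 0.1 N), for 0.2 s.
2. the tare key is pressed fully down (at least 4.5 of its 6 mm) with the pot standing free in the ring (horizontal distance between pot and pan_center below 0.016 m and angle between pot's own z axis and vertical below 0.1 rad and z of pot in the frame of pan_center between -0.006 and 0.006 m and value of joint tare_key above 0.0045 m and contact force between the arm and pot below 0.1 N), for 0.1 s.
At the end, for the whole second after the job is handed in: the pot stands upright and at rest on the pan, its axis within 16 mm of the pan's centre (wholly inside the ring); the tare key has been pressed to at least 4.5 mm after that and is up again; the power key is up (horizontal distance between pot and pan_center below 0.016 m and angle between pot's own z axis and vertical below 0.1 rad and z of pot in the frame of pan_center between -0.006 and 0.006 m and value of joint each of tare_key, power_key below 0.001 m and linear speed of pot below 0.01 m/s); the robot touches nothing.
It fails at once if the pot is lifted: its foot more than 12 mm above the pan (z of pot in the frame of pan_center above 0.012 m).
It fails at once if the pot is tipped by more than 0.35 rad (angle between pot's own z axis and vertical above 0.35 rad).
It fails at once if the pot is squeezed or struck with more than 15 N (contact force between the fingers and pot above 15 N).
It fails at once if the power key is pressed by 2.5 mm or more (value of joint power_key above 0.0025 m).
It fails at once if the can, bottle, spare pot, bung, tape roll, offcut or spatula is moved by more than 30 mm (distance of any of resin_can, hardener, spare_pot, bung, tape_roll, offcut, spatula from where it was at the start of the episode above 0.03 m).
It also fails if it takes over 67 s, if anything falls off the work surface, if the arm or the gripper's body presses on something with over 40 N, if the wrist force passes 120 N, or if a joint passes its speed limit or range.

## Robot

A 6-joint arm with a two-finger parallel gripper is mounted at the origin on the work surface. World frame = base frame: x ahead of the robot, y to its left, z up, the work surface at z = 0. Lengths are in m, angles in rad, forces in N, time in s.
With the tool pointing down it reaches from about 0.325 to 0.9 m from the base axis. Payload 6.1 kg.
Tool frame: the origin (TCP) lies midway between the tips of the shut fingers; the grasp point (between the pads) lies 19 mm behind it; x points along the fingers, y is the direction in which the jaws open and shut, and the axes are right-handed (so a half turn about x gives the same grasp; the last joint's range is limited). The gripper opens to 85 mm and grips with 20 to 120 N. Pads are 22 mm wide; open, the fingers measure 114 mm over their backs; the gripper's body (76 mm by 85 mm) begins 54 mm behind the grasp point. The pads swing forward as they close: fully open they stand 13 mm farther back than shut.
Start: joints at [-1.289, 0.22, 1.526, -0, 1.395, -0.126], TCP at [0.248, -0.574, 0.231] pointing down, gripper open.
Joint ranges: [-2.98, 2.98], [-0.91, 2.08], [0.09, 2.57], [-1.24, 4.39], [0.2, 2.65], [-2.68, 2.68]. Speed limits (rad/s): [2.57, 2.57, 3.01, 3.14, 3.14, 3.14].

## Interface

Orientations are given as [roll, pitch, yaw] about the fixed x, y, z axes, in that order (R = Rz(yaw) Ry(pitch) Rx(roll)).
In Python, from plant import movep, move_l, set_joints, gripper_to, hold, inverse_kinematics, observe, get_image, get_calibration, Unreachable, job_done gives the robot as it stands. Calls block until the motion is done:
- movep(position, orientation): joint-space move of the TCP to a pose.
- move_l(position, feed=0.15, rotation=None, max_force=None): straight line of the TCP; rotation=None keeps the orientation; feed is the mean speed in m/s. With max_force (N) it stops when the force on the tool has changed by that much, and returns True; else False.
- set_joints(angles): joint-space move.
- gripper_to(opening, f_grip=None): finger opening in m; f_grip is the grip in N (None keeps the last); returns when the fingers have stopped.
- hold(seconds).
- inverse_kinematics(position, orientation): joint angles nearest the present ones, or None.
- observe(): the state.
- get_image(name): name is "scene" or "top" or "wrist"; returns (picture, depth): 400x640x3 uint8, red, green, blue; 400x640 float32, m along the optical axis (not along the pixel's ray), 0 where there is no reading.
- get_calibration(name): a dict with "intrinsics" (3x3 intrinsics, pixels), "world_from_camera" (4x4, takes a point from camera to world coordinates). Camera axes: x right, y down, z forward; pixel columns grow to the right and rows downward; lengths in m; the calibration is good to about 2 mm. A picture is of the moment at which its call begins: read the wrist's pose just before it. get_calibration takes no time and is no camera call; for the wrist camera it gives the pose at the moment of the call.
A pose or a line that the arm cannot do raises Unreachable and nothing moves.
- job_done(): hands the job in, once; it reports no verdict.
The state is a dict: "time_s": time; "q": joint angles; "joint_velocities": joint speeds; "joint_torque": joint torques, N m; "eef_pos": TCP position; "tcp_rot": TCP orientation; "ft_force": force on the tool from outside, world axes, zero at the start; "torque": the same for the moment, N m; "opening": finger opening in m.
Only numpy, scipy, OpenCV 4.12 (cv2) and the standard library are available. Lean on these libraries where they do the work, as an engineer would, in place of code of your own. Each camera call takes 0.05 s, during which the arm holds its last target. There are 200 camera calls.

## Working session

There is one attempt and no reset: what is moved stays moved. The work goes in short steps, each a Python script; the robot and the scene stay as the last script left them, time stands still between calls to the robot, and variables do not carry over. Pictures are saved under pics/ and viewed, about 8 in all and at most 12, crops included, and the job is handed in when it is done.

```bash
mkdir -p pics; ls; python3 - <<'E'
from plant import *
import cv2,numpy as np
for n in("top","scene"):
    im,d=get_image(n);c=get_calibration(n);np.savez(f"pics/{n}0.npz",im=im,d=d,K=c["intrinsics"],T=c["world_from_camera"])
    cv2.imwrite(f"pics/{n}0.png",im[:,:,::-1]);print(n,np.round(c["intrinsics"],1).tolist(),np.round(c["world_from_camera"],3).tolist())
o=observe();print(o["time_s"],o["eef_pos"],o["tcp_rot"],o["opening"])
E
```

```text
pics
top [[446.8, 0.0, 314.6], [0.0, 446.8, 205.8], [0.0, 0.0, 1.0]] [[-0.016, -0.995, 0.099, 0.437], [-1.0, 0.015, -0.005, -0.003], [0.003, -0.099, -0.995, 1.263], [0.0, 0.0, 0.0, 1.0]]
scene [[397.9, 0.0, 319.6], [0.0, 397.9, 205.5], [0.0, 0.0, 1.0]] [[-0.835, 0.449, -0.318, 0.896], [0.55, 0.686, -0.477, 0.548], [0.004, -0.573, -0.82, 1.01], [0.0, 0.0, 0.0, 1.0]]
0.1 [ 0.24770908 -0.57321357  0.23028303] [-1.70832846  1.56899587  1.84103091] 0.08542043329396946
```

View pics/top0.png

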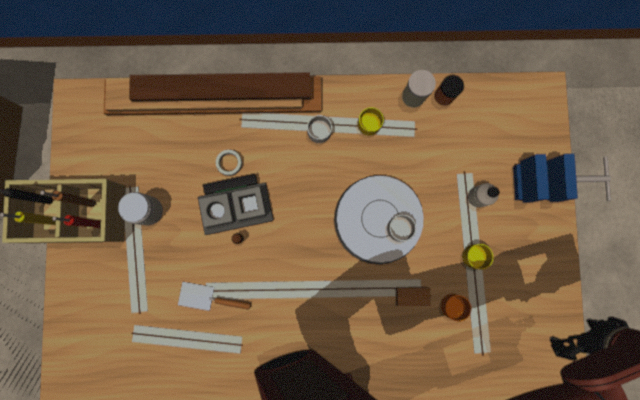

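View pics/scene0.png

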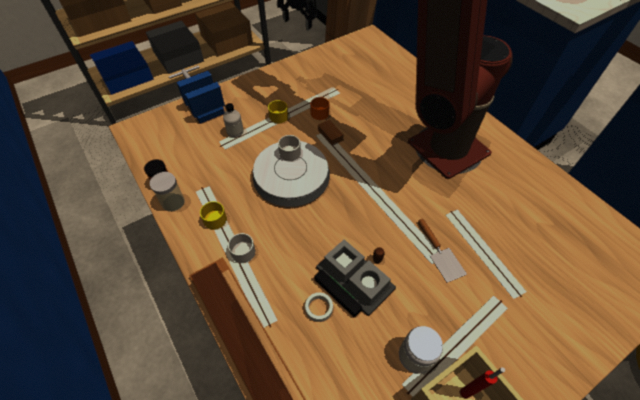

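The top view shows the pan at about (380,219) with the pot at (402,227). The round tare well is at (217,210), the square power well at (249,203), and the bung at (238,238). Next I'll get coarse positions, then look from close up with the wrist camera.

```bash
cat > h.py <<'E'
import numpy as np, cv2
from scipy.optimize import least_squares
def cloud(d,K,T):
    v,u=np.mgrid[:d.shape[0],:d.shape[1]]
    P=np.stack([(u-K[0,2])/K[0,0]*d,(v-K[1,2])/K[1,1]*d,d],-1)
    return P@T[:3,:3].T+T[:3,3]
def onplane(uv,z,K,T):
    uv=np.atleast_2d(uv).astype(float)
    r=np.c_[(uv-K[:2,2])/[K[0,0],K[1,1]],np.ones(len(uv))]@T[:3,:3].T
    return T[:3,3]+r*((z-T[2,3])/r[:,2])[:,None]
def circ(P,r=None):
    c0=P[:,:2].mean(0)
    if r is None:
        s=least_squares(lambda p:np.hypot(*(P[:,:2]-p[:2]).T)-p[2],[*c0,.05],loss="soft_l1",f_scale=.002)
    else: s=least_squares(lambda p:np.hypot(*(P[:,:2]-p).T)-r,c0,loss="soft_l1",f_scale=.002)
    return s.x,np.sqrt(np.mean(s.fun**2))
E
python3 - <<'E'
from h import *
f=np.load("pics/top0.npz");im,d,K,T=[f[k] for k in("im","d","K","T")]
P=cloud(d,K,T)
def box(u0,u1,v0,v1,z0,z1):
    m=np.zeros(d.shape,bool);m[v0:v1,u0:u1]=1
    return m&(P[...,2]>z0)&(P[...,2]<z1)
m=box(325,435,165,275,.04,.06);print("pan z",np.median(P[m][:,2]),m.sum())
cs,_=cv2.findContours(m.astype(np.uint8),0,1);c=max(cs,key=len)[:,0];print("pan",circ(onplane(c,.05,K,T)))
m=box(380,425,205,250,.085,.115);q=P[m];print("pot z",np.median(q[:,2]),m.sum(),circ(q),q.min(0),q.max(0))
for z in[(.055,.08)]:
    m=box(190,285,170,250,*z);cs,_=cv2.findContours(m.astype(np.uint8),cv2.RETR_EXTERNAL,1)
    print("blk z",np.median(P[m][:,2]))
    for c in cs:
        if len(c)>20: r=cv2.minAreaRect((onplane(c[:,0],.066,K,T)[:,:2]*1000).astype(np.float32));print(r)
print("wells rough",onplane([(217,210),(249,203)],.066,K,T), "bung",onplane((238,238),.058,K,T))
for n,(u,v,z) in dict(can=(134,208,.11),tape=(229,161,.025),spare=(320,127,.05),hard=(491,192,.12),off=(413,296,.028),yel=(479,256,.05)).items(): print(n,onplane((u,v),z,K,T)[0][:2].round(3))
E
```

```text
pan z 0.050682110941597136 5594
pan (array([ 0.52078735, -0.18558088,  0.11632552]), np.float64(0.0008172888576519831))
pot z 0.09886930555561413 144 (array([ 0.4921119 , -0.2360164 ,  0.03319172]), np.float64(0.0009646009478286161)) [ 0.45904418 -0.27024108  0.08517273] [ 0.52711195 -0.20171889  0.10583941]
blk z 0.06555791074672546
((472.8424377441406, 202.71298217773438), (20.933551788330078, 18.6976375579834), 44.60891342163086)
((549.1500854492188, 257.93914794921875), (76.90007781982422, 77.7633285522461), 11.055991172790527)
((566.323486328125, 170.0331268310547), (77.2984848022461, 76.85651397705078), 11.27469253540039)
wells rough [[0.54803675 0.25318181 0.066     ]
 [0.56562525 0.16722982 0.066     ]] bung [[0.47231401 0.1980476  0.058     ]]
can [0.552 0.458]
tape [0.69  0.229]
spare [ 0.776 -0.028]
hard [ 0.579 -0.465]
off [ 0.308 -0.274]
yel [ 0.414 -0.451]
```

The measurements match the given sizes: pan z 0.0507 and radius 116 mm, pot rim z 0.099, blocks 77 mm wide and 89.6 mm apart. The pot is 58 mm from the pan centre. I'll push along the line to the centre with the fingers part-open, so they touch at two points and hold the direction. I'll stop short and then look.

```bash
cat >> h.py <<'E'
from scipy.spatial.transform import Rotation as Ro
import warnings;warnings.filterwarnings("ignore")
def ori(yv):
    "tool down, jaw axis along horizontal yv"
    X=np.array([0,0,-1.]);Y=np.array([yv[0],yv[1],0.]);Y/=np.linalg.norm(Y)
    return Ro.from_matrix(np.c_[X,Y,np.cross(X,Y)]).as_euler("xyz")
def best(p,yv):
    from plant import inverse_kinematics as ik
    c=[(abs(q[5]),o) for o in (ori(np.array(yv)),ori(-np.array(yv))) if (q:=ik(p,o)) is not None]
    print("q6",[x[0] for x in c]);return min(c,key=lambda x:x[0])[1]
def snap(n,cam="wrist"):
    from plant import get_image,get_calibration
    c=get_calibration(cam);im,d=get_image(cam)
    np.savez(f"pics/{n}.npz",im=im,d=d,K=c["intrinsics"],T=c["world_from_camera"]);cv2.imwrite(f"pics/{n}.png",im[:,:,::-1])
E
python3 - <<'E'
from h import *;from plant import *
pan=np.array([.5208,-.1856]);pot=np.array([.4921,-.2360]);d=(pan-pot)/np.linalg.norm(pan-pot)
s=pot-d*.072
o=best([*s,.2],[-d[1],d[0]])
gripper_to(.040,20)
movep([*s,.2],o);snap("w1")
move_l([*s,.056],.12)
t=pan-d*(.040+.015)
st=move_l([*t,.056],.04,max_force=8)
ob=observe();print(st,t,ob["eef_pos"],ob["ft_force"],ob["opening"],ob["time_s"])
snap("w2");snap("t2","top")
E
python3 -c "
import cv2,numpy as np
a=cv2.imread('pics/w1.png');b=cv2.imread('pics/w2.png');t=cv2.imread('pics/t2.png')[140:300,280:480]
o=np.zeros((600,800,3),np.uint8);o[:250,:400]=cv2.resize(a,(400,250));o[:250,400:]=cv2.resize(b,(400,250));o[250:570,:400]=cv2.resize(t,(400,320));cv2.imwrite('pics/c2.png',o)"
```

```text
q6 [np.float64(0.20619220495100343)]
False [ 0.49358388 -0.23339417] [ 0.49356648 -0.2334612   0.05601707] [ 0.25967458 -0.01675378 -0.18558881] 0.040082667662114636 5.3417
```

View pics/c2.png

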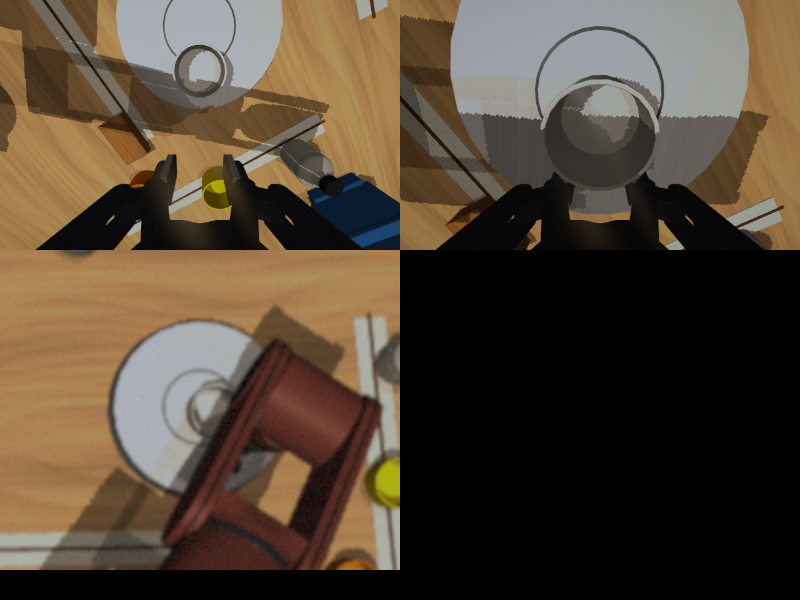

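The wrist view (top right) shows both fingertips behind the pot, which has moved straight toward the ring and still overlaps its near edge. I'll measure both in w2 and then finish the push.

```bash
cat >> h.py <<'E'
def panpot(n):
    f=np.load(f"pics/{n}.npz");im,d,K,T=[f[k] for k in("im","d","K","T")];P=cloud(d,K,T);z=P[...,2];g=np.array([.52,-.19])
    near=np.hypot(P[...,0]-g[0],P[...,1]-g[1])
    rim=(z>.094)&(z<.106)&(near<.1)&(im.min(-1)>60)
    q=P[rim];cp,e1=circ(q,.0335)
    dk=(abs(z-.05)<.006)&(near<.075)&(cv2.blackhat(cv2.cvtColor(im,cv2.COLOR_RGB2GRAY),np.ones((13,13)))>30)
    v,u=np.nonzero(dk);R=onplane(np.c_[u,v],.05,K,T);k=np.abs(np.hypot(*(R[:,:2]-[.5208,-.1856]).T)-.05)<.007
    cr,e2=circ(R[k])
    print(n,"pot",cp,e1,len(q),np.median(q[:,2]),"ring",cr,e2,k.sum(),"dist",np.linalg.norm(cp-cr[:2]));return cp,cr[:2]
E
python3 -c "
from h import *
panpot('w1');panpot('w2')"
```

```text
Traceback (most recent call last):
  File "h.py", line 36, in panpot
    dk=(abs(z-.05)<.006)&(near<.075)&(cv2.blackhat(cv2.cvtColor(im,cv2.COLOR_RGB2GRAY),np.ones((13,13)))>30)
                                      ^^^^^^^^^^^^
AttributeError: module 'cv2' has no attribute 'blackhat'
```

```bash
sed -i 's/cv2.blackhat(cv2.cvtColor(im,cv2.COLOR_RGB2GRAY),/cv2.morphologyEx(cv2.cvtColor(im,cv2.COLOR_RGB2GRAY),cv2.MORPH_BLACKHAT,/' h.py
python3 -c "
from h import *
panpot('w1');panpot('w2')"
```

```text
w1 pot [ 0.49240227 -0.2360447 ] 0.0010084752087131984 1112 0.09856249798498765 ring [ 0.52108034 -0.1852717   0.0505054 ] 0.001651835582232337 674 dist 0.0583123431955994
w2 pot [ 0.51269532 -0.19967071] 0.0008564059616089433 2966 0.09865910081437437 ring [ 0.52105511 -0.18433233  0.04995071] 0.0015516857882464793 2550 dist 0.017468596753893503
```

Both wrist views agree with the top view. The pot is 17.5 mm short of the centre, so I'll push that far, back off and re-measure.

```bash
python3 - <<'E'
from h import *;from plant import *
cp,cr=panpot("w2");e=observe()["eef_pos"];v=cr-cp
st=move_l([*(e[:2]+v),.056],.025,max_force=8);hold(.2)
dd=v/np.linalg.norm(v);b=e[:2]+v-dd*.05
print(st,move_l([*b,.056],.04)); hold(.3)
b2=b-dd*.03;move_l([*b2,.2],.15);hold(.2)
snap("w3");panpot("w3");o=observe();print(o["time_s"],o["ft_force"],o["eef_pos"])
# plan tare: jaw axis orientation options
for a in (11.1,101.1): best([.5492,.258,.10],[np.cos(np.radians(a)),np.sin(np.radians(a))])
E
```

```text
w2 pot [ 0.51269532 -0.19967071] 0.0008564059616089433 2966 0.09865910081437437 ring [ 0.52105511 -0.18433233  0.04995071] 0.0015516857882464793 2550 dist 0.017468596753893503
False False
w3 pot [ 0.52152942 -0.18387449] 0.0009467897254692306 1172 0.09873460376960005 ring [ 0.52032242 -0.18460207  0.04991353] 0.0019996278917235478 1292 dist 0.0014093393052421216
9.5667 [-0.81611986  0.23323941 -0.1495207 ] [ 0.46340881 -0.28801527  0.1991597 ]
q6 [np.float64(0.11554360126703589)]
q6 [np.float64(1.455252725527861), np.float64(1.6863399280619324)]
```

View pics/w3.png

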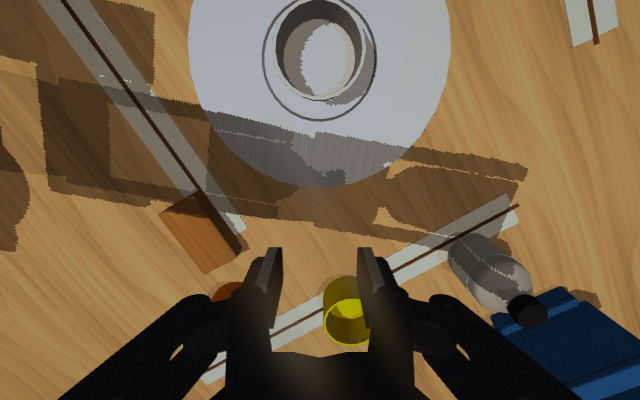

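The pot sits centred in the ring at (320,48) with clearance all round, measured 1.4 mm off centre, and the fingers are clear. Next I'll shut the gripper, hover near the tare well and refine its centre.

```bash
python3 - <<'E'
from h import *;from plant import *
c=get_calibration("wrist");o=observe()
X=Ro.from_euler("xyz",o["tcp_rot"]).as_matrix();g=onplane((320,170),.066,c["intrinsics"],c["world_from_camera"])[0]
loc=X.T@(g-o["eef_pos"]);print("look offset in tool",loc)
gripper_to(0.0)
e=o["eef_pos"];move_l([e[0],e[1],.26],.2)
t=np.array([.5492,.258]);a=np.radians(11.1)
oo=best([*t,.2],[np.cos(a),np.sin(a)]);R=Ro.from_euler("xyz",oo).as_matrix()
h=t-(R@[0,loc[1],loc[2]])[:2];print("hover",h)
movep([*h,.2],oo);hold(.2);snap("w4");print(observe()["time_s"],observe()["ft_force"])
f=np.load("pics/w4.npz");im,d,K,T=[f[k] for k in("im","d","K","T")];P=cloud(d,K,T)
near=np.hypot(P[...,0]-t[0],P[...,1]-t[1])
well=(P[...,2]<.055)&(near<.03);print("key z",np.median(P[(near<.012)][:,2]))
tb=((abs(P[...,2]-.066)<.004)&(near<.07)).astype(np.uint8)
cs,hi=cv2.findContours(tb,cv2.RETR_CCOMP,cv2.CHAIN_APPROX_NONE)
for q,hh in zip(cs,hi[0]):
    if len(q)>60:
        W=onplane(q[:,0],.066,K,T);print("hole" if hh[3]>=0 else "outer",circ(W),cv2.minAreaRect((W[:,:2]*1000).astype(np.float32)))
E
```

```text
look offset in tool [ 0.13316558  0.00052265 -0.02234631]
q6 [np.float64(0.11554360126703589)]
hover [0.55298928 0.23597111]
12.6667 [-0.75045481 -0.12794728 -0.04736565]
key z 0.2783623203198589
outer (array([0.54640997, 0.27162889, 0.0751787 ]), np.float64(0.0070764534856645675)) ((560.9346923828125, 202.73641967773438), (75.51222229003906, 16.216068267822266), 11.84789752960205)
outer (array([0.54965715, 0.26048247, 0.04205606]), np.float64(0.0048087207889160825)) ((549.6512451171875, 260.65802001953125), (75.69156646728516, 75.54961395263672), 10.97702693939209)
hole (array([0.54961742, 0.26082489, 0.02396982]), np.float64(0.0003076771182738313)) ((549.734130859375, 260.88726806640625), (48.177459716796875, 48.33094787597656), 49.09648895263672)
```

View pics/w4.png

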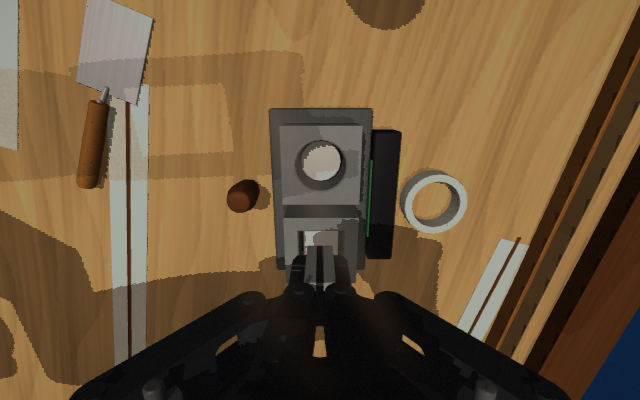

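The round tare well is at (321,162). Its hole fits a radius of 24.0 mm centred at (0.5496, 0.2608), against 0.258 in y from the top view; I'll aim between the two, within the ~6 mm clearance. The descent will be force-guarded.

```bash
python3 - <<'E'
from h import *;from plant import *
t=[.5495,.2600]
def rep(s,r):
    o=observe();print(s,r,o["eef_pos"].round(4),np.round(o["ft_force"],2),round(o["time_s"],2))
move_l([*t,.10],.12)
r=move_l([*t,.042],.05,max_force=4);rep("in well",r)
if not r:
    r=move_l([*t,.0305],.015,max_force=9);hold(.4);rep("pressed",r)
    move_l([*t,.11],.06);rep("out",0)
    move_l([*t,.2],.15)
E
```

```text
in well False [0.5499 0.2601 0.0425] [-0.21 -0.56  0.97] 14.98
pressed True [0.5498 0.2601 0.0321] [-0.84 -0.35  4.85] 16.07
out 0 [0.5491 0.2599 0.1094] [-0.82  0.42  0.32] 17.52
```

The key went down to z 0.0321 (5.9 mm of travel). The push tripped the 9 N guard and settled at 4.9 N, consistent with the stop. Final check of key, pot and bystanders.

```bash
python3 - <<'E'
from h import *;from plant import *
o=observe();e=o["eef_pos"]
move_l([e[0]+.004,e[1]-.022,.2],.1);hold(.3);snap("w5");snap("t5","top")
f=np.load("pics/w5.npz");P=cloud(f["d"],f["K"],f["T"]);n=np.hypot(P[...,0]-.5497,P[...,1]-.260);w=(n<.012)&(P[...,2]<.1);print("key z",np.median(P[w][:,2]),w.sum())
f=np.load("pics/w4.npz");P=cloud(f["d"],f["K"],f["T"]);n=np.hypot(P[...,0]-.5497,P[...,1]-.260);w=(n<.012)&(P[...,2]<.1);print("key z before",np.median(P[w][:,2]))
panpot("t5");o=observe();print(o["time_s"],o["ft_force"])
E
```

```text
key z 0.0366999581108815 407
key z before 0.0367809915282139
t5 pot [ 0.52130126 -0.18424491] 0.0010428679408899602 110 0.09956672994700622 ring [ 0.51959017 -0.18567216  0.04998521] 0.0020525338466571437 208 dist 0.0022281978166367473
19.05 [ 0.00710027 -0.23282815 -0.24920168]
```

View pics/t5.png

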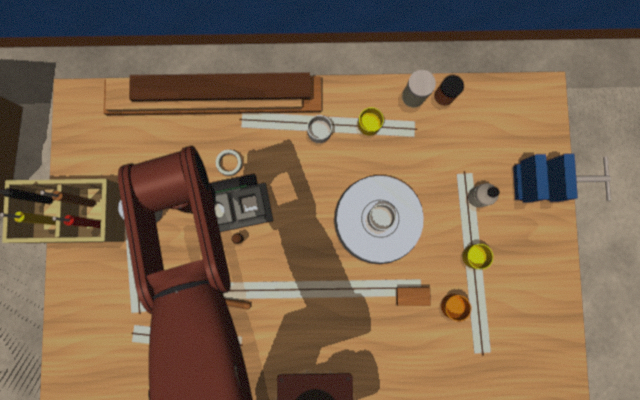

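The pot is at (381,217), centred in the ring. The bystanders in view are where they were, and the arm is clear of everything. Handing in.

```bash
python3 -c "
from plant import *
job_done()"
```

```text
the job is handed in; nothing more can be done
```

I pushed the pot into the ring, pressed the tare key to its stop and let it come back up. I then handed the job in at about 19 s of the 67 s allowed; no verdict was reported.

- **Pot:** I pushed it about 58 mm with two part-open fingers low on its wall. It measured 1.4 mm from the ring centre in the wrist view after the push and 2.2 mm in the top view at the end; the limit is 16 mm. It stands upright.
- **Tare key:** The fingertip reached z 0.0321, about 5.9 mm of travel. The push tripped the 9 N guard and settled at about 4.9 N, consistent with the stop. Afterwards the key's height was back to 36.7 mm, against 36.8 mm before the press.
- **Power key and bystanders:** I never touched the power key, but I did not measure it separately. In the last top view nothing I could see had moved; the arm hid the resin can and most of the spatula.
- **Disagreements:** The top and wrist views differed by about 2.8 mm on the tare well's position, so I aimed between them, inside the roughly 6 mm clearance. The key also read 1.3 mm lower than its nominal 38 mm, both before and after the press, which I put down to calibration error.

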